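# Set the tag press's depth dial by clicks and shut its guard

## Robot

A 6-joint arm with a two-finger parallel gripper is mounted at the origin on the work surface. World frame = base frame: x ahead of the robot, y to its left, z up, the work surface at z = 0. Lengths are in m, angles in rad, forces in N, time in s.
With the tool pointing down it reaches from about 0.35 to 0.725 m from the base axis. Payload 6 kg.
Tool frame: the origin (TCP) lies between the finger pads; the fingertips stand 14 mm ahead of it and the grasp point (between the pads) lies 5 mm behind it; z points along the fingers, y is the line along which they close (so a half turn about z gives the same grasp; the last joint's range is limited). The gripper opens to 85 mm and grips with 20 to 120 N. Pads are 22 mm wide; open, the fingers measure 114 mm over their backs; the gripper's body (76 mm by 85 mm) begins 54 mm behind the grasp point. The pads swing forward as they close: fully open they stand 13 mm farther back than shut.
Start: joints at [-0.819, 0.04, 0.085, 0, -1.615, -0.334], TCP at [0.243, -0.548, 0.245] pointing down, gripper open.
Joint ranges: [-2.56, 2.56], [-1.29, 2.01], [-1.08, 1.49], [-3.29, 1.98], [-2.81, -0.18], [-2.99, 2.99]. Speed limits (rad/s): [2.57, 2.57, 3.01, 3.14, 3.14, 3.14].

## Interface

Orientations are given as a rotation vector (axis times angle).
In Python, from bench import robot, imaging, close_job gives the robot as it stands. The module is installed in compiled form; this text tells all that it offers.
- The arm moves only by the tool jog_arm, never from a script. Its argument "commands" is one flat list of numbers, 7 for each row, row after row: the shift along the tool's x, y, z scaled (see below), then the turn, a rotation vector about the tool's x, y, z scaled (see below), then the opening, from -1 (shut) to 1 (fully open). A call has exactly 10 rows; each row is the pose to reach, as a shift and turn from the pose commanded when the call began, along the tool's axes at that moment; what a row does not reach only later rows make up. The controller multiplies each number of a shift by 0.3 m and each number of a turn by 0.5 rad. A row lasts 1/12 s, in which the tool goes at most 41.7 mm and 7.16 degrees, less where a joint would pass 70% of its speed; a pose out of reach is approached as far as the arm can. A call with a number of a shift or a turn outside -1 to 1 is refused whole. A call with a gripper value outside its range is refused whole. The fingers move at their own pace and stop on an object; "squeeze" is the grip in N (left out, the last holds). Time passes only in rows, so rows that repeat a pose let the fingers close, or fill a call up. It gives the time, the measured TCP pose, the force, the opening and the grip force at its end, in the units of the state.
- robot.read_state(): the state, without advancing time (a new reading comes with each control period).
- imaging.camera(name): name is "scene" or "top"; returns a dict with "img" (480x640x3 uint8, red, green, blue), "camera_matrix" (3x3 intrinsics, pixels), "R" (3x3) and "t" (3): a world point X has camera coordinates R X + t. Camera axes: x right, y down, z forward; pixel columns grow to the right and rows downward; lengths in m; the calibration is good to about 2 mm. A picture is of the moment at which its call begins. There is no depth.
- close_job(): hands the job in; it is judged then, once.
The state is a dict: "clock": time; "qpos": joint angles; "qvel": joint speeds; "effort": joint torques, N m; "eef_pos": TCP position; "orientation": TCP orientation; "wrist_force": force on the tool from outside, world axes, zero at the start; "wrist_torque": the same for the moment, N m; "finger_gap": finger opening in m; "gripper_force": force on a finger pad.
Only numpy, scipy, OpenCV 4.12 (cv2) and the standard library are available. Lean on these libraries where they do the work, as an engineer would, in place of code of your own. Each camera call takes 0.05 s, during which the arm holds its last target. There are 200 camera calls.

## Task

Set the embossing press to depth six: first turn its unmarked dial anticlockwise back to its stop, feeling for the stop and not wrenching the dial hard into it, then turn it clockwise exactly six clicks without going past the sixth. Only then swing the open guard all the way down over the platen, let go of everything, and leave the other things on the table where they are.

Things in the scene. Friction and masses are not known exactly. Their poses are not given: they have to be found in the camera images.
- press: Green bench embossing press, foot plate 300 x 190 x 12 mm, fixed to the table at some place and yaw. Origin: centre of underside; z up; x along its length, from the dial end (-x, nearer the robot) to the guard end (+x). Dial deck: 125 x 160 mm (x, y), centred at x = -80 mm, top 48 mm above the table. Chamber: open box 145 x 160 mm centred at x = 70 mm, rim 62 mm above the table.
- dial_grip (a point): Point on the dial's upright axis at the height to grip it, 75 mm above the table (27 above the deck). Fixed to the press: does not turn with the dial. The dial is a round black knob, 62 mm across, 38 high, top 88 mm above the table, with 15 identical ribs and no mark. At the start it rests 1 to 4 clicks clockwise (seen from above) of its anticlockwise stop; which is not known.
- dial_top (a point): Centre of the dial's top, also fixed to the press. How the dial feels: it clicks every 24 degrees; a click takes up to about 0.18 Nm; let go between clicks it springs to the nearer one. It sits on its shaft through a spring that winds up 4 degrees per 0.17 Nm. The stop is click zero: there only the spring still gives; over 0.45 Nm (10 degrees) is wrenching it. Clockwise it turns on well past six.
- platen (a joint): Height of the brass platen inside the chamber, m, 0 with the dial at its stop; it rises 0.25 mm for each clockwise click of the dial (1.5 mm at six), much less than the reading's noise. Not to be touched.
- dial (a joint): Wind-up of the spring between the dial and its shaft, rad, not the dial's setting: 0 when nothing turns the dial, -0.1 for every 0.25 Nm of anticlockwise torque, + for clockwise. It tells how hard the dial is being turned; below -0.18 it is being wrenched.
- guard (a joint): Opening angle of the guard, rad: 0 closed flat on the chamber, about 1.6 standing open, 1.75 at most. Stiff hinge: it stays where it is left; about 0.25 Nm moves it.
- guard_hinge (a point): Middle of the guard's hinge line on the press's left (+y) edge, 63 mm above the table; the line runs along the press's x. The guard is a clear panel 110 mm wide (x), 150 mm from hinge to free edge, 5 mm thick (8 at its orange bars). Closed it lies from here towards the press's -y; open it stands up. Shut it by pushing its outer face from the press's +y side.
- guard_edge (a point): Middle of the guard's orange free-edge bar, on its outer face, 143 mm from the hinge line; moves with the guard.
- bead_jar: Bystander: jar 64 mm across, 90 mm tall; origin centre of underside.
- thread_spool: Bystander: blue spool 60 mm across, 70 mm tall; origin centre of underside.
- pot: Bystander: terracotta bowl 80 mm across, 70 mm tall; origin centre of underside.
- bead_tray: Bystander: divided wooden tray 150 x 200 x 35 mm; origin centre of underside.
- tag_block: Bystander: block of tags 90 x 60 x 30 mm; origin centre of underside.
- awl: Bystander: awl 160 mm long, lying; origin under its middle.

How it is judged:
By the outcome, as a careful person would: the job done as asked, in the order asked, and still so for the second after the job is handed in, with the robot touching nothing.
It also fails if it takes over 72 s, if anything falls off the work surface, if the arm or the gripper's body presses on something with over 40 N, if the wrist force passes 120 N, or if a joint passes its speed limit or range.

## Working session

There is one attempt and no reset: what is moved stays moved. The work goes in short steps, Python scripts to look and compute and a tool call to move; the robot and the scene stay as the last step left them, time stands still between calls to the robot, and variables do not carry over. Pictures are saved under pics/ and viewed, at most 10 in all, crops included, and the job is handed in when it is done.

Besides the shell and the picture viewer there is one more tool, called after ">>>" as a command line: name --argument value ..., lists and objects as JSON in quotes. jog_arm: Moves the arm, as the interface text tells. Its arguments: {"type":"object","properties":{"commands":{"type":"array"},"squeeze":{"type":"number"}},"required":["commands"]}

```bash
mkdir -p pics; python3 - <<'E'
from bench import robot, imaging
import cv2,numpy as np
for n in("scene","top"):
    c=imaging.camera(n); cv2.imwrite(f"pics/{n}0.png",c["img"][:,:,::-1]); np.savez(f"{n}.npz",**c)
    print(n,c["camera_matrix"].tolist(),np.round(c["R"],3).tolist(),c["t"], -c["R"].T@c["t"])
print(robot.read_state())
E
```

```text
scene [[456.91050244039025, 0.0, 317.51062724427646], [0.0, 456.91050244039025, 236.94697024748177], [0.0, 0.0, 1.0]] [[0.653, 0.757, -0.008], [0.592, -0.517, -0.618], [-0.472, 0.399, -0.786]] [-0.39778007 -0.22563409  1.45749449] [ 1.08170351 -0.39692464  1.00289494]
top [[451.4439738703585, 0.0, 315.79974003886366], [0.0, 451.4439738703585, 243.89023961587316], [0.0, 0.0, 1.0]] [[0.024, -0.999, -0.043], [-0.999, -0.022, -0.039], [0.038, 0.044, -0.998]] [0.05397162 0.50725827 0.94081101] [0.46989086 0.02426274 0.96123002]
{'clock': 0.1, 'qpos': array([-8.19312731e-01,  4.07635046e-02,  8.39332314e-02, -4.20196757e-04,
       -1.61550665e+00, -3.33703333e-01]), 'qvel': array([-0.00151618, -0.00253964,  0.00215204,  0.0009214 , -0.00094841,
       -0.00054527]), 'effort': array([-5.35741870e-03, -3.69346440e+01,  3.48278475e+01,  6.95183381e+00,
       -4.56345078e-03,  1.39751685e-05]), 'eef_pos': array([ 0.24340574, -0.54811528,  0.24438212]), 'orientation': array([ 6.51423284e-01, -3.07286625e+00, -2.41254703e-03]), 'wrist_force': array([1.03757999, 0.17107414, 0.67243556]), 'wrist_torque': array([ 0.04332544, -0.04217885,  0.03560672]), 'gripper_force': 0.0, 'finger_gap': 0.08536428697663281}
```

View pics/top0.png

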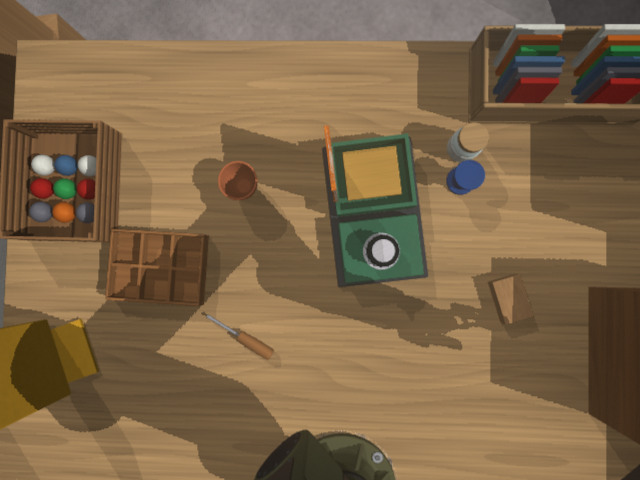

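View pics/scene0.png

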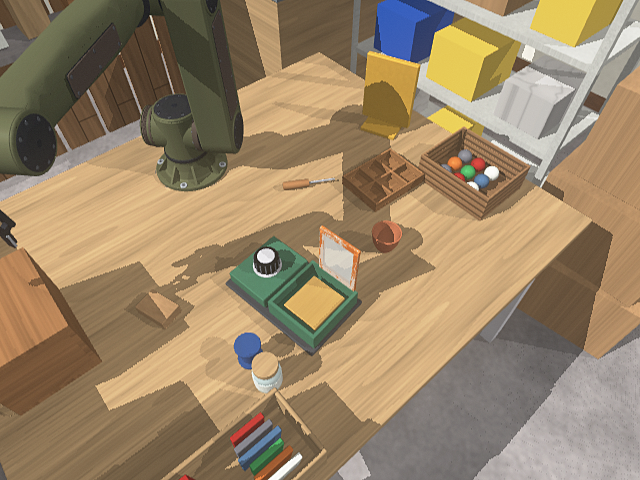

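The top view shows the press at about (380,210), with the dial at (383,250) and the guard's orange edge at (331,157). The scene view shows the dial at (266,262) and the guard standing at (340,258). I'll crop both for precise corner picks.

```bash
python3 - <<'E'
import cv2
a=cv2.imread("pics/top0.png")[120:295,305:445]; b=cv2.imread("pics/scene0.png")[215:360,220:370]
cv2.imwrite("pics/c1.png",cv2.hconcat([cv2.resize(a,(400,500),interpolation=cv2.INTER_CUBIC),cv2.resize(b,(400,500),interpolation=cv2.INTER_CUBIC)]))
E
```

```text
(no output)
```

View pics/c1.png

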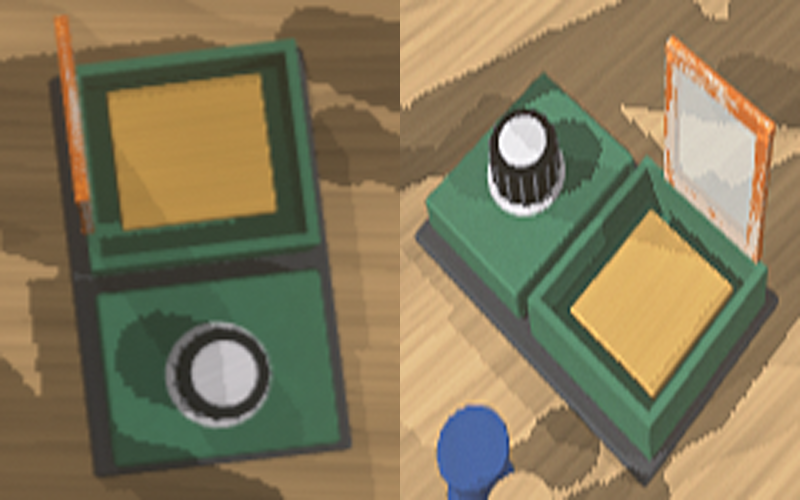

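The crop shows the deck and chamber rim corners, the dial's white cap centre at (223,373) on the left and (525,139) on the right, and the guard's free edge from (668,38) to (772,125). I'll fit the pose from these.

```bash
cat > fit.py <<'E'
import numpy as np
from scipy.optimize import least_squares
C={n:np.load(n+".npz") for n in("top","scene")}
def proj(n,X):
    c=C[n]; p=c["camera_matrix"]@(c["R"]@X+c["t"]); return p[:2]/p[2]
pt=lambda u,v:np.array([305+u/2.857-.3,120+v/2.857-.3]); ps=lambda u,v:np.array([220+(u-400)/2.667-.3,215+v/3.448-.3])
a,b,c,d=-.1425,-.0175,-.0025,.1425
P=[(a,.08,.048,"top",pt(103,470)),(a,-.08,.048,"top",pt(341,440)),(b,-.08,.048,"top",pt(320,270)),(b,.08,.048,"top",pt(97,291)),
(d,.08,.062,"top",pt(76,68)),(d,-.08,.062,"top",pt(297,42)),(c,-.08,.062,"top",pt(320,243)),(c,.08,.062,"top",pt(92,268)),
(a,-.08,.048,"scene",ps(427,203)),(b,-.08,.048,"scene",ps(522,312)),(a,.08,.048,"scene",ps(543,76)),(b,.08,.048,"scene",ps(636,160)),
(c,-.08,.062,"scene",ps(530,318)),(d,.08,.062,"scene",ps(766,266)),(c,.08,.062,"scene",ps(647,160))]
D=[("top",pt(223,373)),("scene",ps(525,139))]
def W(p,x,y,z): return np.array([p[0]+np.cos(p[2])*x-np.sin(p[2])*y,p[1]+np.sin(p[2])*x+np.cos(p[2])*y,z])
G=[("top",pt(61,16)),("top",pt(82,203))]
f=lambda p:np.r_[np.concatenate([proj(n,W(p,x,y,z))-q for x,y,z,n,q in P]),np.concatenate([proj(n,W(p,p[3],p[4],.088))-q for n,q in D])]
r=least_squares(f,[.5,0,0,-.08,0],loss="soft_l1")
if __name__=="__main__":
    p=r.x; print(p,np.round(f(p).reshape(-1,2),1).tolist())
    print("dial",W(p,p[3],p[4],.075))
    print("hinge",W(p,.07,.08,.063))
    for th in(1.5,1.6,1.7): print(th,proj("top",W(p,.125,.08-.0+.0-.15*0+ -.15*np.cos(th),.063+.15*np.sin(th))),pt(61,16),proj("scene",W(p,.125,.08-.15*np.cos(th),.063+.15*np.sin(th))),ps(772,125))
E
python3 fit.py
```

```text
[ 0.57836883 -0.05649093  0.1351395  -0.08559006  0.00198175] [[4.2, -0.9], [0.5, 0.9], [0.3, -1.5], [-0.7, 0.2], [-2.3, -1.2], [-0.0, -1.8], [0.7, -0.3], [0.2, 0.2], [-1.2, -0.7], [-2.0, -3.7], [0.3, -1.5], [0.1, -0.7], [-1.1, -4.8], [0.9, 1.3], [0.3, -0.7], [-0.4, 0.1], [-0.2, 0.6]]
dial [ 0.49329213 -0.06605867  0.075     ]
hinge [0.63695233 0.03221067 0.063     ]
1.5 [335.21841451 128.14526484] [326.05106755 125.30028001] [352.65386307 254.84636072] [359.18256468 250.95290023]
1.6 [326.31846976 129.1832037 ] [326.05106755 125.30028001] [357.03934512 250.50499765] [359.18256468 250.95290023]
1.7 [317.4854422  130.47614692] [326.05106755 125.30028001] [361.30657712 246.65090556] [359.18256468 250.95290023]
```

>>> jog_arm --commands '[-0.1,0.08,0.01,0,0,-0.15,1,-0.2,0.16,0.02,0,0,-0.3,1,-0.3,0.24,0.03,0,0,-0.4,1,-0.4,0.32,0.04,0,0,-0.55,1,-0.5,0.4,0.05,0,0,-0.7,1,-0.6,0.48,0.06,0,0,-0.85,1,-0.7,0.56,0.067,0,0,-1,1,-0.706,0.566,0.067,0,0,-1,1,-0.706,0.566,0.067,0,0,-1,1,-0.706,0.566,0.067,0,0,-1,1]'

```text
clock: 0.93
eef_pos: [0.3681, -0.3072, 0.2251]
orientation: [1.392, -2.816, -0.0]
wrist_force: [0.6, -0.5, 0.2]
finger_gap: 0.0853
gripper_force: 0.0
```

```bash
cat > h.py <<'E'
from bench import robot, imaging
import numpy as np
from scipy.spatial.transform import Rotation as Ro
def go(x,y,z):
    s=robot.read_state(); R=Ro.from_rotvec(s["orientation"]).as_matrix()
    print("clk",s["clock"],"q",np.round(s["qpos"],3),"pos",np.round(s["eef_pos"],4),"yawx",np.degrees(np.arctan2(R[1,0],R[0,0])).round(1),"z",R[:,2].round(3))
    print("F",s["wrist_force"].round(2),"T",s["wrist_torque"].round(3),"gap",s["finger_gap"],s["gripper_force"])
    print("shift",(R.T@(np.array([x,y,z])-s["eef_pos"])/.3).round(4))
    print("level turn",(Ro.from_matrix(R).inv()*Ro.from_rotvec(np.cross(R[:,2],[0,0,-1]))*Ro.from_matrix(R)).as_rotvec().round(4)/.5)
E
python3 -c "
from h import *
go(.4933,-.066,.13)"
```

```text
clk 0.9333 q [-0.273 -0.288 -0.251  0.    -1.608 -0.38 ] pos [ 0.3681 -0.3072  0.2251] yawx -127.4 z [-0. -0. -1.]
F [ 0.64 -0.5   0.2 ] T [-0.031  0.07  -0.035] gap 0.08529445847689753 0.0
shift [-0.8921  0.1567  0.3171]
level turn [ 0.0004 -0.0002  0.    ]
```

>>> jog_arm --commands '[-0.1,0.02,0.03,0,0,-0.1,1,-0.2,0.04,0.05,0,0,-0.2,1,-0.3,0.06,0.07,0,0,-0.3,1,-0.4,0.07,0.09,0,0,-0.45,1,-0.5,0.09,0.12,0,0,-0.6,1,-0.6,0.11,0.15,0,0,-0.75,1,-0.7,0.13,0.18,0,0,-0.9,1,-0.8,0.145,0.2,0,0,-1,1,-0.892,0.157,0.2,0,0,-1,1,-0.892,0.157,0.2,0,0,-1,1]'

```text
clock: 1.77
eef_pos: [0.4945, -0.0645, 0.1639]
orientation: [2.044, -2.383, -0.002]
wrist_force: [-1.2, -0.1, 1.1]
finger_gap: 0.0853
gripper_force: 0.0
```

```bash
python3 -c "
from h import *
go(.4933,-.066,.070)
import cv2
a=imaging.camera('top')['img'][170:320,280:480,::-1];b=imaging.camera('scene')['img'][180:330,190:390,::-1]
cv2.imwrite('pics/d1.png',cv2.resize(cv2.hconcat([a,b]),(800,300)))"
```

```text
clk 1.7667 q [ 2.750e-01 -2.280e-01 -3.130e-01 -1.000e-03 -1.488e+00 -4.280e-01] pos [ 0.4945 -0.0645  0.1639] yawx -98.8 z [-0.002  0.    -1.   ]
F [-1.19 -0.11  1.05] T [-0.157  0.132 -0.015] gap 0.08531601044159244 0.0
shift [0.0053 0.0025 0.313 ]
level turn [ 0.004  -0.0006  0.    ]
```

View pics/d1.png

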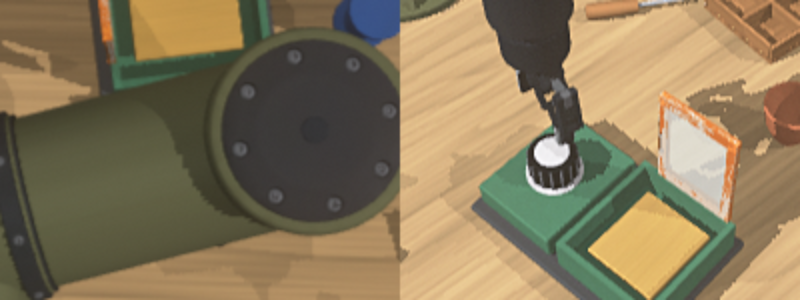

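The scene crop shows the open gripper above and around the dial cap, with the guard still standing. The top view is blocked by the arm. Next I descend.

>>> jog_arm --commands '[0,0,0.04,0,0,0,1,0,0,0.08,0,0,0,1,0,0,0.12,0,0,0,1,0,0,0.16,0,0,0,1,0,0,0.2,0,0,0,1,0,0,0.24,0,0,0,1,0,0,0.28,0,0,0,1,0,0,0.315,0,0,0,1,0,0,0.315,0,0,0,1,0,0,0.315,0,0,0,1]'

```text
clock: 2.7
eef_pos: [0.493, -0.0661, 0.0701]
orientation: [2.045, -2.384, -0.001]
wrist_force: [0.1, -0.3, 1.2]
finger_gap: 0.0855
gripper_force: 0.0
```

```bash
python3 -c "
from h import *
go(.4933,-.066,.070)"
```

```text
clk 2.7 q [ 0.273 -0.188 -0.452  0.    -1.308 -0.426] pos [ 0.493  -0.0661  0.0701] yawx -98.8 z [-0.001 -0.    -1.   ]
F [ 0.13 -0.27  1.22] T [-0.004 -0.015  0.016] gap 0.08546340338846027 0.0
shift [-0.0006 -0.0008  0.0004]
level turn [ 0.0022 -0.0012  0.    ]
```

>>> jog_arm --commands '[0,0,0,0,0,0,0.6,0,0,0,0,0,0,0.5,0,0,0,0,0,0,0.4,0,0,0,0,0,0,0.3,0,0,0,0,0,0,0.2,0,0,0,0,0,0,0.2,0,0,0,0,0,0,0.2,0,0,0,0,0,0,0.2,0,0,0,0,0,0,0.2,0,0,0,0,0,0,0.2]' --squeeze 40

```text
clock: 3.53
eef_pos: [0.4933, -0.066, 0.072]
orientation: [-2.045, 2.384, -0.0]
wrist_force: [-4.5, 1.2, 5.9]
finger_gap: 0.0612
gripper_force: 42.9
```

```bash
cat >> h.py <<'E'
def tq(n=5):
    T=[]
    for i in range(n):
        if i: imaging.camera("scene")
        s=robot.read_state(); T.append(np.r_[s["wrist_force"],s["wrist_torque"]])
    R=Ro.from_rotvec(s["orientation"]).as_matrix()
    print("mean F,T",np.mean(T,0).round(3),"std Tz",np.std(T,0)[5].round(3),"yaw",np.degrees(np.arctan2(R[1,0],R[0,0])).round(2),"q6",s["qpos"][5].round(3),"gap",s["finger_gap"].round(4),s["gripper_force"],"pos",s["eef_pos"].round(4),s["clock"])
E
python3 -c "
from h import *
tq()"
```

```text
Traceback (most recent call last):
  File "h.py", line 16, in tq
    print("mean F,T",np.mean(T,0).round(3),"std Tz",np.std(T,0)[5].round(3),"yaw",np.degrees(np.arctan2(R[1,0],R[0,0])).round(2),"q6",s["qpos"][5].round(3),"gap",s["finger_gap"].round(4),s["gripper_force"],"pos",s["eef_pos"].round(4),s["clock"])
                                                                                                                                                                  ^^^^^^^^^^^^^^^^^^^^^
AttributeError: 'float' object has no attribute 'round'
```

```bash
sed -i 's/s\["finger_gap"\].round(4)/round(s["finger_gap"],4)/' h.py
python3 -c "
from h import *
tq()"
```

```text
mean F,T [-4.809  2.035  5.137  0.501  1.569 -0.036] std Tz 0.032 yaw -98.75 q6 -0.426 gap 0.0609 42.93368339538574 pos [ 0.4934 -0.066   0.072 ] 3.9333
```

>>> jog_arm --commands '[0,0,0,0,0,-0.04,0.2,0,0,0,0,0,-0.08,0.2,0,0,0,0,0,-0.12,0.2,0,0,0,0,0,-0.16,0.2,0,0,0,0,0,-0.2,0.2,0,0,0,0,0,-0.24,0.2,0,0,0,0,0,-0.28,0.2,0,0,0,0,0,-0.28,0.2,0,0,0,0,0,-0.28,0.2,0,0,0,0,0,-0.28,0.2]'

```text
clock: 4.77
eef_pos: [0.4933, -0.066, 0.072]
orientation: [-2.207, 2.236, -0.0]
wrist_force: [-5.3, 1.9, 5.7]
finger_gap: 0.0608
gripper_force: 43.1
```

```bash
python3 -c "
from h import *
tq()"
```

```text
mean F,T [-5.379  1.752  5.842  0.569  1.731 -0.185] std Tz 0.02 yaw -90.75 q6 -0.286 gap 0.0608 43.08399796485901 pos [ 0.4932 -0.066   0.0719] 4.9667
```

>>> jog_arm --commands '[0,0,0,0,0,-0.1,0.2,0,0,0,0,0,-0.2,0.2,0,0,0,0,0,-0.3,0.2,0,0,0,0,0,-0.4,0.2,0,0,0,0,0,-0.5,0.2,0,0,0,0,0,-0.6,0.2,0,0,0,0,0,-0.7,0.2,0,0,0,0,0,-0.78,0.2,0,0,0,0,0,-0.838,0.2,0,0,0,0,0,-0.838,0.2]'

```text
clock: 5.8
eef_pos: [0.493, -0.066, 0.072]
orientation: [2.625, -1.726, -0.001]
wrist_force: [-6.0, 1.9, 6.0]
finger_gap: 0.0612
gripper_force: 43.2
```

```bash
python3 -c "
from h import *
tq()"
```

```text
mean F,T [-6.453  1.98   6.551  0.664  2.134 -0.143] std Tz 0.022 yaw -66.74 q6 0.133 gap 0.061 43.24230909347534 pos [ 0.493 -0.066  0.072] 6.0
```

>>> jog_arm --commands '[0,0,0,0,0,-0.1,0.2,0,0,0,0,0,-0.2,0.2,0,0,0,0,0,-0.3,0.2,0,0,0,0,0,-0.4,0.2,0,0,0,0,0,-0.5,0.2,0,0,0,0,0,-0.6,0.2,0,0,0,0,0,-0.7,0.2,0,0,0,0,0,-0.78,0.2,0,0,0,0,0,-0.838,0.2,0,0,0,0,0,-0.838,0.2]'

```text
clock: 6.83
eef_pos: [0.4928, -0.0661, 0.0719]
orientation: [2.926, -1.142, -0.001]
wrist_force: [-6.8, 1.1, 6.8]
finger_gap: 0.0608
gripper_force: 43.3
```

```bash
python3 -c "
from h import *
tq()"
```

```text
mean F,T [-7.363  1.071  7.446  0.581  2.442 -0.153] std Tz 0.021 yaw -42.74 q6 0.552 gap 0.0606 43.29702079296112 pos [ 0.4928 -0.0661  0.0719] 7.0333
```

>>> jog_arm --commands '[0,0,0,0,0,-0.1,0.2,0,0,0,0,0,-0.2,0.2,0,0,0,0,0,-0.3,0.2,0,0,0,0,0,-0.4,0.2,0,0,0,0,0,-0.5,0.2,0,0,0,0,0,-0.6,0.2,0,0,0,0,0,-0.7,0.2,0,0,0,0,0,-0.78,0.2,0,0,0,0,0,-0.838,0.2,0,0,0,0,0,-0.838,0.2]'

```text
clock: 7.87
eef_pos: [0.4927, -0.0663, 0.0719]
orientation: [3.1, -0.51, -0.002]
wrist_force: [-8.5, 0.5, 6.9]
finger_gap: 0.0608
gripper_force: 43.3
```

```bash
python3 -c "
from h import *
tq()"
```

```text
mean F,T [-8.307  0.87   7.232  0.474  2.653 -0.341] std Tz 0.03 yaw -18.76 q6 0.971 gap 0.061 43.32550227642059 pos [ 0.4927 -0.0663  0.0719] 8.0667
```

Torque has doubled to -0.34 Nm, so this is the stop, found after 3 clicks. Back off 8° to click zero.

>>> jog_arm --commands '[0,0,0,0,0,0.04,0.2,0,0,0,0,0,0.08,0.2,0,0,0,0,0,0.12,0.2,0,0,0,0,0,0.16,0.2,0,0,0,0,0,0.2,0.2,0,0,0,0,0,0.24,0.2,0,0,0,0,0,0.28,0.2,0,0,0,0,0,0.28,0.2,0,0,0,0,0,0.28,0.2,0,0,0,0,0,0.28,0.2]'

```text
clock: 8.9
eef_pos: [0.4927, -0.0662, 0.0719]
orientation: [3.056, -0.726, -0.002]
wrist_force: [-7.6, -0.0, 6.7]
finger_gap: 0.0607
gripper_force: 43.3
```

```bash
python3 -c "
from h import *
tq()"
```

```text
mean F,T [-7.627e+00  6.150e-01  7.154e+00  5.110e-01  2.596e+00  2.000e-03] std Tz 0.022 yaw -26.74 q6 0.831 gap 0.0609 43.32759976387024 pos [ 0.4927 -0.0662  0.072 ] 9.1
```

>>> jog_arm --commands '[0,0,0,0,0,0.1,0.2,0,0,0,0,0,0.2,0.2,0,0,0,0,0,0.3,0.2,0,0,0,0,0,0.4,0.2,0,0,0,0,0,0.5,0.2,0,0,0,0,0,0.6,0.2,0,0,0,0,0,0.7,0.2,0,0,0,0,0,0.78,0.2,0,0,0,0,0,0.838,0.2,0,0,0,0,0,0.838,0.2]'

```text
clock: 9.93
eef_pos: [0.4929, -0.0661, 0.0719]
orientation: [2.837, -1.348, -0.001]
wrist_force: [-5.6, 1.6, 7.2]
finger_gap: 0.0607
gripper_force: 43.3
```

```bash
python3 -c "
from h import *
tq()"
```

```text
mean F,T [-6.749e+00  1.693e+00  7.033e+00  6.330e-01  2.341e+00 -2.000e-03] std Tz 0.019 yaw -50.75 q6 0.412 gap 0.0611 43.31222891807556 pos [ 0.4929 -0.0661  0.0719] 10.1333
```

Torque is near zero at click zero and at click 1. Five more clicks.

>>> jog_arm --commands '[0,0,0,0,0,0.1,0.2,0,0,0,0,0,0.2,0.2,0,0,0,0,0,0.3,0.2,0,0,0,0,0,0.4,0.2,0,0,0,0,0,0.5,0.2,0,0,0,0,0,0.6,0.2,0,0,0,0,0,0.7,0.2,0,0,0,0,0,0.78,0.2,0,0,0,0,0,0.838,0.2,0,0,0,0,0,0.838,0.2]'

```text
clock: 10.97
eef_pos: [0.4931, -0.066, 0.072]
orientation: [-2.495, 1.909, 0.0]
wrist_force: [-6.2, 2.0, 6.2]
finger_gap: 0.0609
gripper_force: 43.3
```

>>> jog_arm --commands '[0,0,0,0,0,0.1,0.2,0,0,0,0,0,0.2,0.2,0,0,0,0,0,0.3,0.2,0,0,0,0,0,0.4,0.2,0,0,0,0,0,0.5,0.2,0,0,0,0,0,0.6,0.2,0,0,0,0,0,0.7,0.2,0,0,0,0,0,0.78,0.2,0,0,0,0,0,0.838,0.2,0,0,0,0,0,0.838,0.2]'

```text
clock: 11.8
eef_pos: [0.4934, -0.066, 0.072]
orientation: [-2.043, 2.386, -0.0]
wrist_force: [-4.9, 1.9, 6.1]
finger_gap: 0.0609
gripper_force: 43.2
```

>>> jog_arm --commands '[0,0,0,0,0,0.1,0.2,0,0,0,0,0,0.2,0.2,0,0,0,0,0,0.3,0.2,0,0,0,0,0,0.4,0.2,0,0,0,0,0,0.5,0.2,0,0,0,0,0,0.6,0.2,0,0,0,0,0,0.7,0.2,0,0,0,0,0,0.78,0.2,0,0,0,0,0,0.838,0.2,0,0,0,0,0,0.838,0.2]'

```text
clock: 12.63
eef_pos: [0.4936, -0.0661, 0.072]
orientation: [-1.503, 2.758, -0.001]
wrist_force: [-4.0, 0.9, 6.1]
finger_gap: 0.061
gripper_force: 43.1
```

```bash
python3 -c "
from h import *
tq()"
```

```text
mean F,T [-3.882  0.689  5.491  0.282  1.304  0.01 ] std Tz 0.013 yaw -122.71 q6 -0.844 gap 0.0605 43.07165265083313 pos [ 0.4936 -0.0661  0.072 ] 12.8333
```

>>> jog_arm --commands '[0,0,0,0,0,0.1,0.2,0,0,0,0,0,0.2,0.2,0,0,0,0,0,0.3,0.2,0,0,0,0,0,0.4,0.2,0,0,0,0,0,0.5,0.2,0,0,0,0,0,0.6,0.2,0,0,0,0,0,0.7,0.2,0,0,0,0,0,0.78,0.2,0,0,0,0,0,0.838,0.2,0,0,0,0,0,0.838,0.2]'

```text
clock: 13.67
eef_pos: [0.4938, -0.0663, 0.072]
orientation: [-0.897, 3.01, -0.001]
wrist_force: [-2.8, -1.1, 5.0]
finger_gap: 0.0609
gripper_force: 43.1
```

```bash
python3 -c "
from h import *
tq()"
```

```text
mean F,T [-2.89  -0.398  5.029 -0.157  0.972  0.036] std Tz 0.016 yaw -146.7 q6 -1.262 gap 0.0605 43.107832074165344 pos [ 0.4938 -0.0663  0.072 ] 13.8667
```

>>> jog_arm --commands '[0,0,0,0,0,0.1,0.2,0,0,0,0,0,0.2,0.2,0,0,0,0,0,0.3,0.2,0,0,0,0,0,0.4,0.2,0,0,0,0,0,0.5,0.2,0,0,0,0,0,0.6,0.2,0,0,0,0,0,0.7,0.2,0,0,0,0,0,0.78,0.2,0,0,0,0,0,0.838,0.2,0,0,0,0,0,0.838,0.2]'

```text
clock: 14.7
eef_pos: [0.4938, -0.0666, 0.072]
orientation: [-0.252, 3.13, -0.002]
wrist_force: [-2.5, -2.5, 5.8]
finger_gap: 0.0609
gripper_force: 43.1
```

```bash
python3 -c "
from h import *
tq()"
```

```text
mean F,T [-2.274 -2.19   5.344 -0.719  0.789 -0.014] std Tz 0.029 yaw -170.7 q6 -1.681 gap 0.0611 43.0955171585083 pos [ 0.4938 -0.0666  0.072 ] 14.9
```

Sixth click reached: 144° from the stop, torque about zero. Release and rise.

>>> jog_arm --commands '[0,0,0,0,0,0,0.6,0,0,0,0,0,0,0.8,0,0,0,0,0,0,1,0,0,0,0,0,0,1,0,0,0,0,0,0,1,0,0,0,0,0,0,1,0,0,0,0,0,0,1,0,0,-0.05,0,0,0,1,0,0,-0.1,0,0,0,1,0,0,-0.15,0,0,0,1]'

```text
clock: 15.73
eef_pos: [0.4931, -0.0661, 0.1161]
orientation: [0.252, -3.131, 0.0]
wrist_force: [0.4, 0.0, -0.5]
finger_gap: 0.0856
gripper_force: 0.0
```

>>> jog_arm --commands '[0,0,-0.1,0,0,0,0.5,0,0,-0.2,0,0,0,0,0,0,-0.3,0,0,0,-0.5,0,0,-0.4,0,0,0,-1,0,0,-0.5,0,0,0,-1,0,0,-0.6,0,0,0,-1,0,0,-0.7,0,0,0,-1,0,0,-0.7,0,0,0,-1,0,0,-0.7,0,0,0,-1,0,0,-0.7,0,0,0,-1]'

```text
clock: 16.57
eef_pos: [0.4933, -0.0658, 0.325]
orientation: [0.253, -3.131, -0.001]
wrist_force: [0.1, -0.6, -0.2]
finger_gap: 0.0002
gripper_force: 0.0
```

```bash
python3 -c "
from h import *
from fit import r,W
p=r.x
for a in (1.6,1.3,1.0,.7,.4,.0): print(a,W(p,.07,.08-.143*np.cos(a),.063+.143*np.sin(a)).round(3))
print('pre',W(p,.07,.14,.22))
x=W(p,.07,.14,.28);go(*x)"
```

```text
1.6 [0.636 0.036 0.206]
1.3 [ 0.642 -0.006  0.201]
1.0 [ 0.647 -0.044  0.183]
0.7 [ 0.652 -0.076  0.155]
0.4 [ 0.655 -0.098  0.119]
0.0 [ 0.656 -0.109  0.063]
pre [0.62886861 0.09166363 0.22      ]
clk 16.5667 q [ 2.730e-01 -2.070e-01 -1.000e-03 -1.000e-03 -1.777e+00 -1.683e+00] pos [ 0.4933 -0.0658  0.325 ] yawx -170.8 z [-0.001  0.001 -1.   ]
F [ 0.06 -0.63 -0.2 ] T [ 0.055 -0.007 -0.076] gap 0.00017790745797775787 0.0
shift [-0.5304  0.4457  0.1499]
level turn [ 0.0014 -0.0014  0.    ]
```

Torque and force are back to zero after the release. Next, move with fingers shut to the guard's outer (+y) side.

>>> jog_arm --commands '[-0.09,0.075,0,0,0,0,-1,-0.18,0.15,0,0,0,0,-1,-0.27,0.225,0,0,0,0,-1,-0.36,0.3,0.03,0,0,0,-1,-0.45,0.375,0.08,0,0,0,-1,-0.53,0.446,0.15,0,0,0,-1,-0.53,0.446,0.25,0,0,0,-1,-0.53,0.446,0.35,0,0,0,-1,-0.53,0.446,0.45,0,0,0,-1,-0.53,0.446,0.45,0,0,0,-1]'

```text
clock: 17.4
eef_pos: [0.6254, 0.0913, 0.1807]
orientation: [0.251, -3.117, 0.003]
wrist_force: [0.3, -0.0, -2.1]
finger_gap: 0.0002
gripper_force: 0.0
```

```bash
python3 -c "
from h import *
from fit import r,W
p=r.x
import cv2
b=imaging.camera('scene')['img'][130:380,180:430,::-1]
cv2.imwrite('pics/g1.png',cv2.resize(b,(600,600)))
s=robot.read_state();go(*s['eef_pos']);R=Ro.from_rotvec(s['orientation']).as_matrix()
for a in (1.6,1.4,1.2,1.,.8,.6,.4,.2,.05,0):
    rr=.125;x=W(p,.07,.08-rr*np.cos(a)+.012*np.sin(a),.063+rr*np.sin(a)+.004*np.cos(a)+.014)
    print(a,(R.T@(x-s['eef_pos'])/.3).round(3))"
```

```text
clk 17.45 q [ 4.590e-01  1.380e-01  8.000e-02 -1.000e-03 -1.523e+00 -1.869e+00] pos [0.6267 0.091  0.1854] yawx -170.8 z [-0.009 -0.003 -1.   ]
F [-0.09 -0.15  0.66] T [-0.014  0.012 -0.007] gap -6.194823113946725e-05 0.0
shift [0. 0. 0.]
level turn [-0.003 -0.019  0.   ]
1.6 [-0.003 -0.147 -0.055]
1.4 [-0.001 -0.23  -0.051]
1.2 [ 0.001 -0.313 -0.031]
1.0 [ 0.002 -0.39   0.004]
0.8 [ 0.004 -0.46   0.054]
0.6 [ 0.005 -0.52   0.116]
0.4 [ 0.005 -0.567  0.188]
0.2 [ 0.005 -0.599  0.266]
0.05 [ 0.005 -0.612  0.328]
0 [ 0.005 -0.615  0.349]
```

View pics/g1.png

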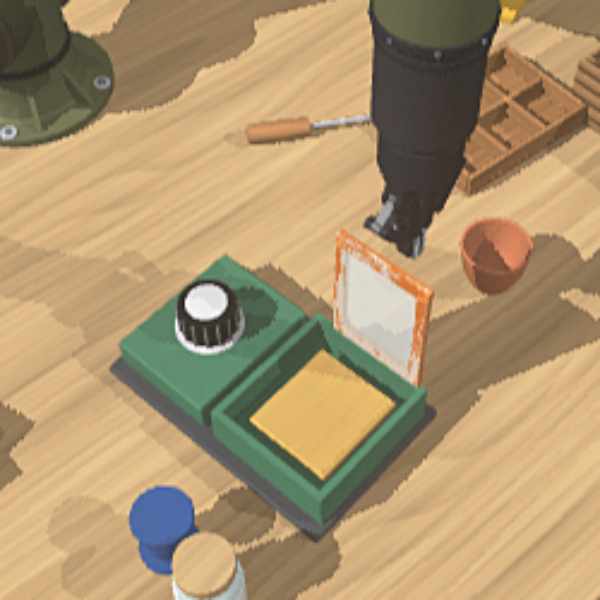

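The scene view shows the closed fingers at (400,235), just outside the guard (orange edge around (385,265)) and clear of the pot. Now push along the arc.

>>> jog_arm --commands '[0,-0.05,-0.02,0,0,0,-1,0,-0.1,-0.03,0,0,0,-1,0,-0.15,-0.04,0,0,0,-1,0,-0.2,-0.035,0,0,0,-1,0,-0.25,-0.03,0,0,0,-1,0,-0.3,-0.02,0,0,0,-1,0,-0.34,0,0,0,0,-1,0,-0.39,0.02,0,0,0,-1,0,-0.43,0.045,0,0,0,-1,0,-0.46,0.07,0,0,0,-1]'

```text
clock: 18.28
eef_pos: [0.6508, -0.0465, 0.1682]
orientation: [0.251, -3.13, 0.0]
wrist_force: [-0.6, 0.1, 2.0]
finger_gap: 0.0001
gripper_force: 0.5
```

>>> jog_arm --commands '[0,-0.03,0.03,0,0,0,-1,0,-0.06,0.06,0,0,0,-1,0,-0.085,0.1,0,0,0,-1,0,-0.107,0.135,0,0,0,-1,0,-0.125,0.17,0,0,0,-1,0,-0.139,0.21,0,0,0,-1,0,-0.147,0.24,0,0,0,-1,0,-0.152,0.26,0,0,0,-1,0,-0.155,0.275,0,0,0,-1,0,-0.155,0.28,0,0,0,-1]'

```text
clock: 19.12
eef_pos: [0.6581, -0.0907, 0.0848]
orientation: [0.252, -3.13, 0.0]
wrist_force: [-0.9, 0.5, -0.4]
finger_gap: 0.0002
gripper_force: 0.2
```

```bash
python3 -c "
from h import *
from fit import r,W
p=r.x
go(*W(p,.07,.08-.125,.063+.004+.014))
import cv2
b=imaging.camera('scene')['img'][130:380,180:430,::-1]
cv2.imwrite('pics/g2.png',cv2.resize(b,(600,600)))
"
```

```text
clk 19.1167 q [ 0.163  0.247  0.02   0.    -1.345 -1.573] pos [ 0.6581 -0.0907  0.0848] yawx -170.8 z [-0.001 -0.    -1.   ]
F [-0.91  0.48 -0.44] T [-0.071  0.138  0.013] gap 0.00015174157099270572 0.23802006416303811
shift [ 0.0148 -0.0007  0.0126]
level turn [-0.     -0.0022  0.    ]
```

View pics/g2.png

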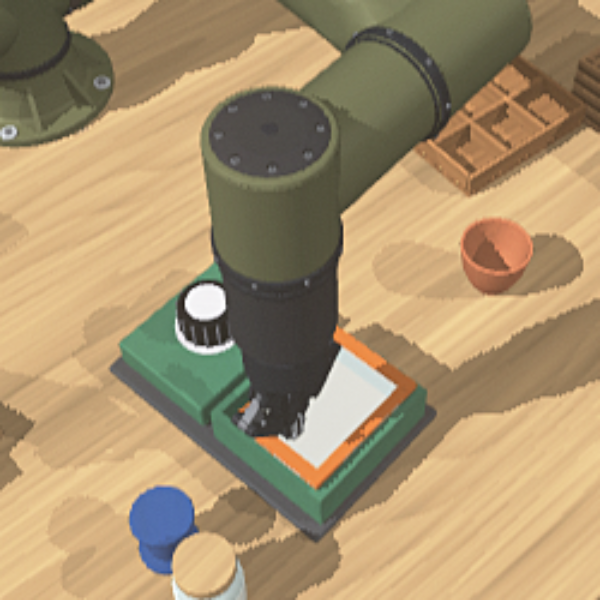

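The guard is nearly flat on the chamber, with the fingers over its free-edge side at (275,420). Press the last few millimetres gently.

>>> jog_arm --commands '[0,0,0.003,0,0,0,-1,0,0,0.006,0,0,0,-1,0,0,0.009,0,0,0,-1,0,0,0.012,0,0,0,-1,0,0,0.015,0,0,0,-1,0,0,0.018,0,0,0,-1,0,0,0.021,0,0,0,-1,0,0,0.024,0,0,0,-1,0,0,0.024,0,0,0,-1,0,0,0.024,0,0,0,-1]'

```text
clock: 20.0
eef_pos: [0.6588, -0.0907, 0.082]
orientation: [-0.253, 3.129, -0.001]
wrist_force: [-6.5, 1.9, 13.3]
finger_gap: -0.0001
gripper_force: 6.5
```

```bash
python3 -c "
from h import *
tq(3)"
```

```text
mean F,T [-6.7070e+00  2.2830e+00  1.2832e+01  8.9900e-01  2.3050e+00  8.0000e-03] std Tz 0.006 yaw -170.74 q6 -1.573 gap 0.0004 6.499842464545509 pos [ 0.6588 -0.0906  0.082 ] 20.1
```

Firm 13 N contact with the tip at 68 mm: the guard is on the rim. Retreat straight up.

>>> jog_arm --commands '[0,0,-0.03,0,0,0,-1,0,0,-0.1,0,0,0,-1,0,0,-0.2,0,0,0,-1,0,0,-0.3,0,0,0,-1,0,0,-0.4,0,0,0,-1,0,0,-0.5,0,0,0,-1,0.1,0,-0.6,0,0,0,-1,0.2,0,-0.6,0,0,0,-1,0.2,0,-0.6,0,0,0,-1,0.2,0,-0.6,0,0,0,-1]'

```text
clock: 20.93
eef_pos: [0.5985, -0.1004, 0.2601]
orientation: [-0.252, 3.129, 0.001]
wrist_force: [0.2, 0.4, -0.4]
finger_gap: 0.0
gripper_force: 0.0
```

>>> jog_arm --commands '[0,-0.1,0,0,0,0,-1,0,-0.2,0,0,0,0,-1,0,-0.3,0,0,0,0,-1,0,-0.4,0,0,0,0,-1,0,-0.5,0,0,0,0,-1,0,-0.6,0,0,0,0,-1,0,-0.7,0,0,0,0,-1,0,-0.7,0,0,0,0,-1,0,-0.7,0,0,0,0,-1,0,-0.7,0,0,0,0,-1]'

```text
clock: 21.77
eef_pos: [0.6331, -0.3074, 0.2572]
orientation: [0.252, -3.13, -0.001]
wrist_force: [-0.1, 0.3, 0.3]
finger_gap: 0.0
gripper_force: 0.0
```

```bash
python3 -c "
from h import *
tq(1)
import cv2
b=imaging.camera('scene')['img'][180:380,180:400,::-1]
a=imaging.camera('top')['img'][115:315,280:500,::-1]
cv2.imwrite('pics/g3.png',cv2.resize(cv2.hconcat([a,b]),(800,364)))
"
```

```text
mean F,T [-0.113  0.288  0.292  0.036  0.016  0.009] std Tz 0.0 yaw -170.8 q6 -1.241 gap 0.0 0.0 pos [ 0.6331 -0.3074  0.2572] 21.7667
```

View pics/g3.png

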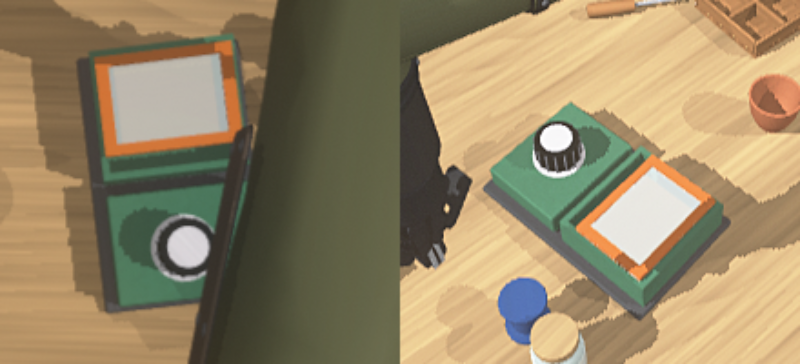

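The guard lies flat on the chamber in both views, the dial is free, the arm is clear and the bystanders in view haven't moved.

```bash
python3 -c "
from bench import close_job
print(close_job())"
```

```text
the job is handed in; nothing more can be done
None
```

I felt the dial's stop three clicks back (about 0.34 Nm), turned it six clicks clockwise (144°), and then shut the guard flat; the arm is clear of everything, and the job was handed in at about 22 s of the 72 s limit.

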